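# Load the dye jars into an indexing feeder and lock it

### The arm

A 6-joint arm with a two-finger parallel gripper is mounted at the origin on the work surface. World frame = base frame: x ahead of the robot, y to its left, z up, the work surface at z = 0. Lengths are in m, angles in rad, forces in N, time in s.
With the tool pointing down it reaches from about 0.375 to 0.9 m from the base axis. Payload 3.1 kg.
Tool frame: the origin (TCP) lies between the finger pads; the fingertips stand 14 mm ahead of it and the grasp point (between the pads) lies 5 mm behind it (robot.finger_overhang is the distance from the TCP to the fingertips, in m); z points along the fingers, y is the line along which they close (so a half turn about z gives the same grasp; the last joint's range is limited). The gripper opens to 87 mm and grips with 3 to 60 N. Pads are 19 mm wide; open, the fingers measure 117 mm over their backs; the gripper's body (75 mm by 190 mm) begins 51 mm behind the grasp point.
Start: joints at [-1.317, 0.527, 1.433, -0, 1.181, -0.178], TCP at [0.262, -0.568, 0.237] pointing down, gripper open.
Joint ranges: [-3.08, 3.08], [-0.75, 2.2], [0.22, 2.44], [-1.43, 4.57], [0, 2.65], [-2.85, 2.85]. Speed limits (rad/s): [2.79, 2.79, 3.14, 3.14, 3.14, 3.14].

### API

Orientations are given as a unit quaternion [x, y, z, w].
In Python, from rig import monitor, cams, workorder, robot gives the robot as it stands.
- The arm moves only by the tool send_rows, never from a script. Its argument "moves" is one flat list of numbers, 7 for each row, row after row: the opening, from 0 (shut) to 1 (fully open), then the shift along the world's x, y, z in cm, then the turn, a rotation vector about the world's x, y, z in rad. A call has 1 to 5 rows; each row is the pose to reach, as a shift and turn from the pose commanded when the call began; what a row does not reach only later rows make up. A row lasts 1/12 s, in which the tool goes at most 41.7 mm and 7.16 degrees, less where a joint would pass 70% of its speed; a pose out of reach is approached as far as the arm can. A call with a gripper value outside its range is refused whole. The fingers move at their own pace and stop on an object; "grip_force" is the grip in N (left out, the last holds). Time passes only in rows, so rows that repeat a pose let the fingers close. It gives the time, the measured TCP pose, the force, the opening and the grip force at its end, in the units of the state.
- monitor.get_obs(): the state, without advancing time (a new reading comes with each control period).
- cams.camera(name): name is "scene" or "top" or "wrist"; returns a dict with "pixels" (384x512x3 uint8, blue, green, red), "range_z" (384x512 float32, m along the optical axis (not along the pixel's ray), 0 where there is no reading), "fovy" (degrees; the focal length in pixels is half the picture's height over the tangent of half this angle, whatever the lens; pixels are square), "cx", "cy" (the principal point, pixels), "rvec" (rotation vector, rad) and "tvec" (3), from world to camera coordinates, as OpenCV has them; the wrist camera has in their place "hand_eye" (4x4, takes a point from camera to tool coordinates, whose origin is the TCP and whose axes are the flange's). Camera axes: x right, y down, z forward; pixel columns grow to the right and rows downward; lengths in m; the calibration is good to about 2 mm. The wrist camera is an equidistant fisheye: a pixel r from the principal point sees the ray r / f radians off the axis. A picture is of the moment at which its call begins: read the wrist's pose just before it.
- workorder.hand_in(): hands the job in; it is judged then, once.
The state is a dict: "time": time; "q": joint angles; "joint_velocities": joint speeds; "joint_torque": joint torques, N m; "position": TCP position; "tool_rot": TCP orientation; "ft_force": force on the tool from outside, world axes, zero at the start; "moment": the same for the moment, N m; "grip_width": finger opening in m; "grip_force": force on a finger pad.
Only numpy, scipy, OpenCV 4.12 (cv2) and the standard library are available. Lean on these libraries where they do the work, as an engineer would, in place of code of your own. Each camera call takes 0.05 s, during which the arm holds its last target. There are 200 camera calls.

### The job

Load the feeder: slide its orange transport lock fully out to free the dial, then stand every small dye jar from the bench upright in the dial, one at a time in the empty nest at the open loading station, pressing the red lever down one full stroke and letting it come back up after each jar. Make exactly one stroke per jar, so that the last jar stops at the first place beyond the loading station and no nest is skipped; turn the dial only with the lever. Finally slide the lock fully home again, and leave the other things on the bench where they are.

Things in the scene. Friction and masses are not known exactly. Their poses are not given: they have to be found in the camera images.
- feeder: Fixed bench feeder, its place and turn (up to 0.2 rad) differ each time: blue base 30 mm high, x -140 to 140, y -170 to 190 mm, carrying a round dial. Origin on the bench below the dial's axis; x points away from the loading side, which faces the robot, y to the lock, z up
- dial (a joint): Turn of the aluminium dial (220 mm across, top 60 mm above the bench), rad, 0 at the start, growing anticlockwise from above. Five empty nests 1.2566 rad (72 degrees) apart; at each multiple of 1.2566 a nest stands in the loading station. A full lever stroke advances it to the next multiple. Friction holds it; it does not return with the lever
- load (a point): Loading station, fixed on the feeder, marked by a yellow bar, open above: where a nest's floor centre stands to be loaded, 80 mm from the dial's axis on the robot's side, 60 mm above the bench. A nest is four black pins, 6 mm thick, 14 mm high, 48 mm free between opposite ones, at 45 degrees to the feeder's x and y, for a 40 mm jar
- next (a point): First place beyond the loading station (under the guard, to the right seen from the robot), where one stroke carries the nest that was in the loading station; 60 mm above the bench
- axis (a point): Dial axis at the height of its top, 60 mm above the bench. A clear guard plate 125 to 129 mm above the bench, from -41 to 131 mm in feeder x and -90 to 90 mm in y of the axis, on two rear posts, covers the dial except the loading station at its front
- lever (a joint): Press-down lever at the feeder's right: 0 up at rest, 0.9 rad fully down at its stop. Sprung: when let go it comes up by itself in 1 to 2 s. Takes 8 to 14 N at the handle at moderate speed. The dial moves after the first sixth of the stroke; only a press to the stop makes a full step. Blocked while the lock is home
- lever_grip (a point): Middle of the lever's red handle, a bar 22 mm thick and 60 mm long along the feeder's y. Up, it is 190 mm above the bench; fully down, 70 mm. It moves on an arc of 140 mm radius about lever_pivot
- lever_pivot (a point): The lever's hinge, 110 mm above the bench, hinge line along the feeder's y; the lever points from it towards the robot, 0.61 rad above level at rest, 0.29 rad below level when fully down
- lock (a joint): Transport lock slide: 0 fully home (bolt engaged between two lugs of the dial), 0.030 m fully out (dial free). It slides outwards along the feeder's +y and stays where left; about 2 N
- lock_grip (a point): Top of the lock's orange grip, 101 mm above the bench; the grip is a block 22 mm (feeder x) by 24 mm (feeder y), 58 mm tall down from this point
- jar1: Closed red dye jar with white cap, 0.09 to 0.14 kg, bottom-heavy: 40 mm across up to 40 mm height, then the cap, 34 mm across, to 56 mm. Origin at the centre of its underside, z up. Only some of the jars are there at a start
- jar2: Closed black dye jar with white cap, 0.09 to 0.14 kg, bottom-heavy: 40 mm across up to 40 mm height, then the cap, 34 mm across, to 56 mm. Origin at the centre of its underside, z up. Only some of the jars are there at a start
- jar3: Closed orange dye jar with white cap, 0.09 to 0.14 kg, bottom-heavy: 40 mm across up to 40 mm height, then the cap, 34 mm across, to 56 mm. Origin at the centre of its underside, z up. Only some of the jars are there at a start
- jar4: Closed brown dye jar with white cap, 0.09 to 0.14 kg, bottom-heavy: 40 mm across up to 40 mm height, then the cap, 34 mm across, to 56 mm. Origin at the centre of its underside, z up. Only some of the jars are there at a start
- rivet_tin: Brass tin, 52 mm across, 28 mm high, stands among the jars; origin at its underside; to be left alone
- spool: Red thread spool, 40 mm across, 50 mm high; origin at its underside; to be left alone
- hammer: Hammer lying at the right; to be left alone
- awl: Awl lying at the right; to be left alone
- dye_bottle: Big red bottle, 50 mm across, 80 mm high, beyond the dye jars; not one of the small jars: to be left alone
- dye_bottle2: Big black bottle, same size, beside it; to be left alone
- anvil: Steel disc 70 mm across, 30 mm high, at the right; to be left alone

How it is judged:
By the outcome, as a careful person would: the job done as asked, in the order asked, and still so for the second after the job is handed in, with the robot touching nothing.
Of jar1, jar2, jar3, jar4 only 3 to 4 are there at a start; the rules pass over those that are not, and their reading is None.
At some moment in a run one of jar1, jar2, jar3, jar4 may be knocked a few centimetres aside while the robot is not near it.
It also fails if it takes over 210 s, if anything falls off the work surface, if the arm or the gripper's body presses on something with over 40 N, if the wrist force passes 120 N, or if a joint passes its speed limit or range.

## Working session

There is one attempt and no reset: what is moved stays moved. The work goes in short steps, Python scripts to look and compute and a tool call to move; the robot and the scene stay as the last step left them, time stands still between calls to the robot, and variables do not carry over. Pictures are saved under pics/ and viewed, at most 14 in all, crops included, and the job is handed in when it is done.

Besides the shell and the picture viewer there is one more tool, called after ">>>" as name(argument=value, ...) on one line, values as JSON. send_rows: Moves the arm, as the interface text tells. Its arguments: {"type":"object","properties":{"moves":{"type":"array","items":{"type":"number"}},"grip_force":{"type":"number"}},"required":["moves"]}

```bash
ls; mkdir -p pics; cat > h.py <<'E'
import numpy as np, cv2
from scipy.spatial.transform import Rotation as R
from rig import monitor, cams, workorder, robot
def cloud(c):
    P=c["range_z"]; h,w=P.shape; f=h/2/np.tan(np.radians(c["fovy"])/2)
    v,u=np.mgrid[:h,:w]
    X=np.stack([(u-c["cx"])/f*P,(v-c["cy"])/f*P,P],-1)
    M=R.from_rotvec(np.ravel(c["rvec"])).as_matrix()
    W=(X-np.ravel(c["tvec"]))@M
    W[P==0]=np.nan
    return W
def save(c,n,crop=None,s=1):
    im=c["pixels"]
    if crop: im=im[crop[1]:crop[3],crop[0]:crop[2]]
    cv2.imwrite("pics/"+n,cv2.resize(im,None,fx=s,fy=s,interpolation=cv2.INTER_CUBIC))
E
python3 - <<'E'
from h import *
c=cams.camera("top"); save(c,"top0.png",s=1.5); np.savez("top0.npz",W=cloud(c),im=c["pixels"])
d=cams.camera("scene"); save(d,"scene0.png",s=1.5); np.savez("scene0.npz",W=cloud(d),im=d["pixels"])
o=monitor.get_obs(); print(o)
for k in("top","scene"):pass
print(c["fovy"],c["tvec"],c["rvec"],d["tvec"])
E
```

```text
pics
{'time': 0.1, 'q': array([-1.31752734e+00,  5.28422570e-01,  1.43374236e+00, -1.18483213e-05,
        1.18140552e+00, -1.78520366e-01]), 'joint_velocities': array([-1.44538733e-03, -2.97241197e-03, -3.14971787e-03, -6.30718904e-04,
       -6.18411706e-04,  2.18967529e-05]), 'joint_torque': array([-3.00750912e-05, -4.40985167e+01, -1.77151895e+01,  6.34478847e-02,
        5.34001691e-02, -4.44109151e-05]), 'position': array([ 0.2614149 , -0.56702146,  0.23564925]), 'tool_rot': array([ 9.76784165e-01,  2.14223520e-01, -4.24252803e-05, -9.87999306e-04]), 'ft_force': array([ 0.07606891, -0.38716017, -0.48322377]), 'moment': array([ 0.02657761, -0.02397879,  0.00650262]), 'grip_force': 0.0, 'grip_width': 0.08713968789754209}
56.611043937794726 [-0.11438688  0.51902516  1.02318216] [ 2.21626403 -2.15400712  0.0892643 ] [ 0.49235142 -0.10619464  1.3271175 ]
```

View pics/top0.png

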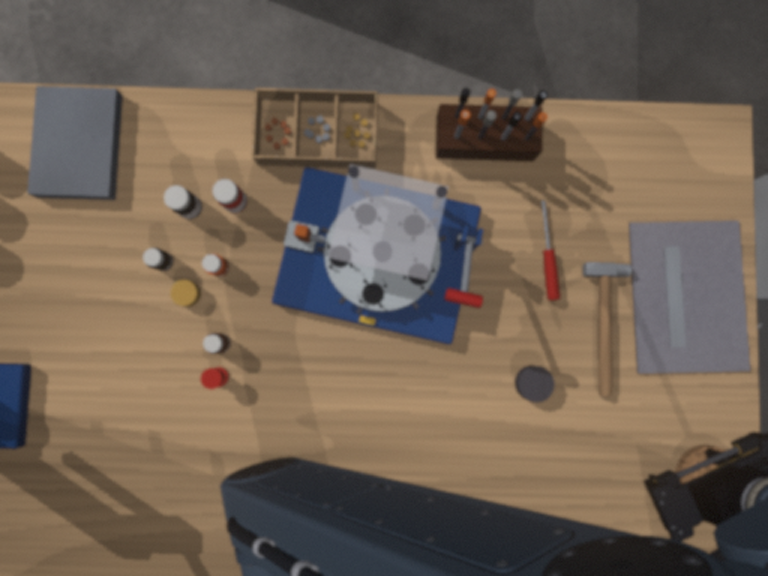

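View pics/scene0.png

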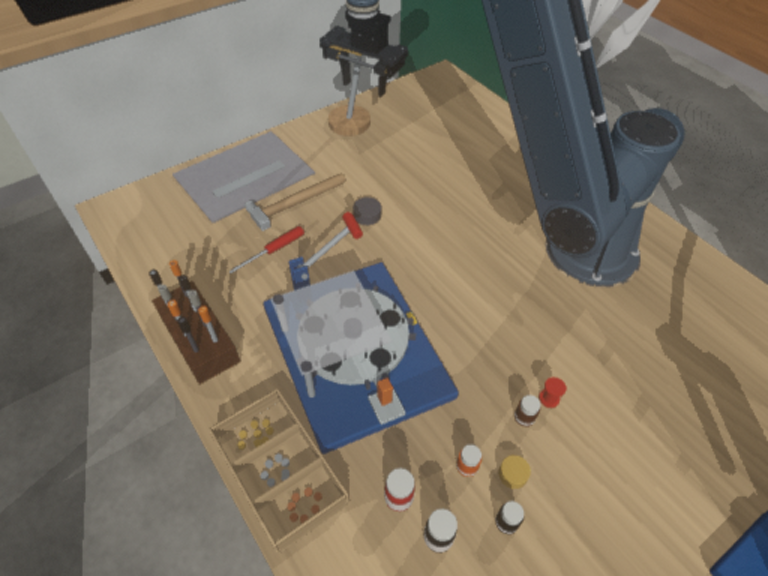

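The top view shows three jars: black (157,258), orange (213,264) and brown (214,343). The feeder is at (382,255), its lock at (302,235) and the red lever handle at (464,298).

```bash
cat >> h.py <<'E'
def jars(W,im,zlo=.048,zhi=.066,box=(.2,.9,.1,.75)):
    hsv=cv2.cvtColor(im,cv2.COLOR_BGR2HSV)
    m=(W[...,2]>zlo)&(W[...,2]<zhi)&(hsv[...,1]<70)&(hsv[...,2]>110)
    m&=(W[...,0]>box[0])&(W[...,0]<box[1])&(W[...,1]>box[2])&(W[...,1]<box[3])
    n,l,s,ce=cv2.connectedComponentsWithStats(m.astype(np.uint8))
    for i in range(1,n):
        if s[i,4]>25:
            p=W[l==i]; print("cap",s[i,4],p.mean(0).round(4),((np.nanmin(p,0)+np.nanmax(p,0))/2).round(4),ce[i].round(1))
E
python3 - <<'E'
from h import *
for n in("top0","scene0"):
    z=np.load(n+".npz"); W,im=z["W"],z["im"]; print(n); jars(W,im)
    hsv=cv2.cvtColor(im,cv2.COLOR_BGR2HSV); H,S,V=[hsv[...,i] for i in range(3)]
    reg=(W[...,0]>.3)&(W[...,0]<1)&(W[...,1]>-.25)&(W[...,1]<.35)
    m=reg&(abs(W[...,2]-.03)<.006)&(H>100)&(H<130)&(S>100)
    p=W[m][:,:2]; r=cv2.minAreaRect((p*1000).astype(np.float32)); print("base",m.sum(),r)
    m=reg&(abs(W[...,2]-.06)<.004)&(S<60)
    p=W[m]; print("dial",len(p),p.mean(0)); (cc,rr)=cv2.minEnclosingCircle((p[:,:2]*1000).astype(np.float32)); print(cc,rr)
    m=reg&(abs(W[...,2]-.127)<.004); print("guard",m.sum())
    for nm,mm in(("lever",(H<8)|(H>172)),("lock",(H>4)&(H<16)),("yellow",(H>20)&(H<32))):
        for lo,hi in((.04,.09),(.09,.115),(.17,.21)):
            q=reg&mm&(S>150)&(W[...,2]>lo)&(W[...,2]<hi)
            if q.sum()>5:
                p=W[q]; print(nm,lo,q.sum(),np.median(p,0).round(4),p.min(0).round(3),p.max(0).round(3),cv2.minAreaRect((p[:,:2]*1000).astype(np.float32)))
E
```

```text
top0
cap 116 [0.5875 0.3362 0.055 ] [0.587  0.3371 0.0545] [100.9 171.1]
cap 112 [0.579  0.2236 0.0556] [0.5787 0.2237 0.055 ] [140.4 175.2]
cap 120 [0.4284 0.2139 0.0556] [0.4285 0.2145 0.0545] [141.1 228.5]
base 4213 ((609.6826782226562, -89.15374755859375), (352.1687927246094, 273.0689697265625), 78.75816345214844)
dial 1860 [ 0.55305976 -0.06066007  0.05977674]
(674.7335205078125, 40.40024948120117) 317.148681640625
guard 3879
lever 0.04 152 [0.3634 0.2123 0.05  ] [0.346 0.178 0.043] [0.703 0.233 0.054] ((524.890869140625, 206.0725555419922), (38.80827331542969, 358.8409729003906), 87.22349548339844)
lever 0.17 149 [ 0.5155 -0.2279  0.1998] [ 0.504 -0.25   0.192] [ 0.528 -0.204  0.205] ((516.5253295898438, -227.37051391601562), (47.942291259765625, 18.680763244628906), 78.70032501220703)
lock 0.04 10 [0.4717 0.2137 0.0505] [ 0.346 -0.249  0.043] [0.891 0.233 0.088] ((662.7264404296875, 34.46435546875), (140.25103759765625, 717.0965576171875), 49.016571044921875)
lock 0.09 52 [0.6352 0.0479 0.1002] [0.625 0.039 0.091] [0.645 0.059 0.104] ((635.0811767578125, 49.10448455810547), (1
[... 511 characters left out ...]
715 0.218  0.0496] [0.347 0.199 0.043] [0.739 0.235 0.056] ((542.6946411132812, 218.4764404296875), (391.3954162597656, 36.43136215209961), 0.5249036550521851)
lever 0.17 95 [ 0.5224 -0.2215  0.1988] [ 0.506 -0.248  0.183] [ 0.533 -0.2    0.203] ((520.8345336914062, -225.7694091796875), (49.88527297973633, 17.415916442871094), 74.55518341064453)
lock 0.04 64 [0.6394 0.0642 0.0638] [0.347 0.054 0.04 ] [0.652 0.245 0.09 ] ((528.3896484375, 195.85787963867188), (143.31997680664062, 347.64825439453125), 63.41371154785156)
lock 0.09 66 [0.6421 0.0563 0.0998] [0.631 0.043 0.09 ] [0.653 0.065 0.104] ((641.1595458984375, 53.615699768066406), (21.27736473083496, 20.634815216064453), 80.4913558959961)
```

>>> send_rows(moves=[1, 1.9, 3.1, 1, 0, 0, -0.12, 1, 3.8, 6.2, 2, 0, 0, -0.24, 1, 5.7, 9.3, 3, 0, 0, -0.36, 1, 7.6, 12.4, 4, 0, 0, -0.48, 1, 9.5, 15.5, 5, 0, 0, -0.6])

```text
time: 0.52
position: [0.3569, -0.4108, 0.2864]
tool_rot: [0.996, -0.087, -0.0, -0.001]
ft_force: [0.9, 0.3, 0.3]
grip_width: 0.087
grip_force: 0.0
```

>>> send_rows(moves=[1, 1.9, 3.1, 0, 0, 0, -0.025, 1, 3.8, 6.2, 0, 0, 0, -0.025, 1, 5.7, 9.3, 0, 0, 0, -0.025, 1, 7.6, 12.4, 0, 0, 0, -0.025, 1, 9.5, 15.5, 0, 0, 0, -0.025])

```text
time: 0.93
position: [0.452, -0.2558, 0.2863]
tool_rot: [0.995, -0.097, -0.0, -0.0]
ft_force: [0.1, -0.6, 0.8]
grip_width: 0.0873
grip_force: 0.0
```

>>> send_rows(moves=[1, 1.9, 3.1, 0, 0, 0, 0, 1, 3.8, 6.2, 0, 0, 0, 0, 1, 5.7, 9.3, 0, 0, 0, 0, 1, 7.6, 12.4, 0, 0, 0, 0, 1, 9.5, 15.5, 0, 0, 0, 0])

```text
time: 1.35
position: [0.5469, -0.1008, 0.2862]
tool_rot: [0.995, -0.096, -0.0, -0.0]
ft_force: [1.0, -1.4, 0.2]
grip_width: 0.0867
grip_force: 0.0
```

>>> send_rows(moves=[1, 1.9, 3.1, 0, 0, 0, 0, 1, 3.8, 6.2, 0, 0, 0, 0, 1, 5.7, 9.3, -1, 0, 0, 0, 1, 7.6, 12.4, -2, 0, 0, 0, 1, 9.2, 15.3, -2.5, 0, 0, 0])

```text
time: 1.77
position: [0.6387, 0.0525, 0.2599]
tool_rot: [0.995, -0.096, -0.001, -0.0]
ft_force: [-0.1, -0.3, -0.2]
grip_width: 0.087
grip_force: 0.0
```

```bash
python3 - <<'E'
from h import *
o=monitor.get_obs(); c=cams.camera("wrist"); save(c,"w1.png",s=1.5)
print(o["position"],R.from_quat(o["tool_rot"]).as_matrix().round(3),c["fovy"],c["cx"],c["cy"],c["hand_eye"])
d=cams.camera("scene"); save(d,"s1.png",crop=(160,160,340,310),s=4)
E
```

```text
[0.6387158  0.05248393 0.25986311] [[ 0.981 -0.191 -0.002]
 [-0.191 -0.981  0.   ]
 [-0.002  0.    -1.   ]] 65.70646984690485 250.15831406602354 193.34987177246623 [[-1.31400308e-03 -9.54839355e-01 -2.97119638e-01  8.17030667e-02]
 [ 9.99996915e-01 -1.88100830e-03  1.62244990e-03 -3.64332309e-04]
 [-2.10806352e-03 -2.97116589e-01  9.54838881e-01 -1.48078433e-01]
 [ 0.00000000e+00  0.00000000e+00  0.00000000e+00  1.00000000e+00]]
```

View pics/w1.png

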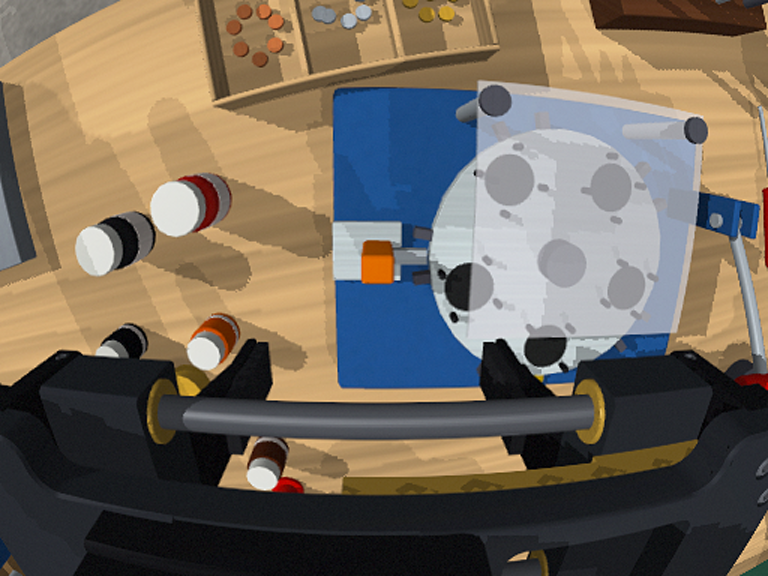

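The wrist view shows the orange grip at (378,262) with the bolt running right between two black lugs at (420,232/275). The loading nest is at (545,348), and the jars are at the left.

```bash
cat >> h.py <<'E'
def wcloud(c,o):
    Z=c["range_z"]; h,w=Z.shape; f=h/2/np.tan(np.radians(c["fovy"])/2)
    v,u=np.mgrid[:h,:w]; a=u-c["cx"]; b=v-c["cy"]; r=np.hypot(a,b)+1e-9; t=np.tan(r/f)
    X=np.stack([a/r*t*Z,b/r*t*Z,Z],-1); X[Z==0]=np.nan
    T=np.array(c["hand_eye"]); X=X@T[:3,:3].T+T[:3,3]
    return X@R.from_quat(o["tool_rot"]).as_matrix().T+o["position"]
def wshot():
    o=monitor.get_obs(); c=cams.camera("wrist"); return c,wcloud(c,o)
E
python3 - <<'E'
from h import *
c,W=wshot(); im=c["pixels"]; jars(W,im)
hsv=cv2.cvtColor(im,cv2.COLOR_BGR2HSV); H,S,V=[hsv[...,i] for i in range(3)]
reg=(W[...,0]>.3)&(W[...,0]<1)&(W[...,1]>-.3)&(W[...,1]<.35)
q=reg&(H>4)&(H<16)&(S>150)&(W[...,2]>.094)&(W[...,2]<.108); print("lock",q.sum(),W[q].mean(0),W[q].min(0),W[q].max(0))
q=reg&(abs(W[...,2]-.03)<.006)&(H>100)&(H<130)&(S>100)
print(cv2.minAreaRect((W[q][:,:2]*1000).astype(np.float32)))
for u,v in((422,232),(422,277),(410,256),(545,348),(467,287),(520,352),(531,330),(573,338)): print((u,v),W[int(v/1.5),int(u/1.5)].round(4))
ax=np.array([.6103,-.0961]); 
q=reg&(W[...,2]>.066)&(W[...,2]<.08)&(np.hypot(W[...,0]-.5318,W[...,1]+.0807)<.045)
n,l,s,ce=cv2.connectedComponentsWithStats(q.astype(np.uint8))
for i in range(1,n): print("pin",s[i,4],W[l==i].mean(0).round(4),W[l==i][:,2].max(),ce[i]*1.5)
E
```

```text
cap 398 [0.5824 0.2249 0.0554] [0.5817 0.2255 0.0527] [136.9 234.6]
cap 100 [0.6    0.3348 0.0548] [0.5999 0.3362 0.0525] [ 71.9 233.3]
cap 268 [0.4323 0.2153 0.0552] [0.4308 0.2158 0.0529] [175.  317.6]
lock 415 [0.64085951 0.05068164 0.10040496] [0.62844564 0.03857842 0.09416912] [0.65167249 0.06301745 0.1027854 ]
((636.3817138671875, 29.91839599609375), (597.63671875, 276.7771911621094), 78.2387466430664)
(422, 232) [0.6537 0.0149 0.0574]
(422, 277) [0.6175 0.0211 0.0596]
(410, 256) [0.6364 0.0278 0.059 ]
(545, 348) [ 0.5305 -0.0794  0.0601]
(467, 287) [ 0.6018 -0.0144  0.06  ]
(520, 352) [ 0.5331 -0.0549  0.0602]
(531, 330) [ 0.585  -0.0458  0.1298]
(573, 338) [ 0.5351 -0.1078  0.061 ]
pin 20 [ 0.5096 -0.0969  0.0708] 0.07433401701465403 [566.625 369.225]
pin 8 [ 0.5183 -0.0605  0.0703] 0.0725560713186226 [529.125  369.1875]
```

>>> send_rows(moves=[0.5, 0.1, -0.1, -4, 0, 0, 0, 0.5, 0.1, -0.1, -8, 0, 0, 0, 0.5, 0.1, -0.1, -10, 0, 0, 0, 0.5, 0.1, -0.1, -10, 0, 0, 0, 0.5, 0.1, -0.1, -10, 0, 0, 0], grip_force=20)

```text
time: 2.33
position: [0.6386, 0.0482, 0.1608]
tool_rot: [0.995, -0.097, -0.001, 0.0]
ft_force: [1.0, -0.1, 0.2]
grip_width: 0.0616
grip_force: 0.0
```

>>> send_rows(moves=[0.5, 0, 0, -2, 0, 0, 0, 0.5, 0, 0, -4, 0, 0, 0, 0.5, 0, 0, -6, 0, 0, 0, 0.5, 0, 0, -7, 0, 0, 0, 0, 0, 0, -7, 0, 0, 0])

```text
time: 2.75
position: [0.6393, 0.0488, 0.0914]
tool_rot: [0.995, -0.097, -0.001, 0.0]
ft_force: [-1.2, -0.8, -0.3]
grip_width: 0.0415
grip_force: 0.0
```

>>> send_rows(moves=[0, 0, 0, 0, 0, 0, 0, 0, 0, 0, 0, 0, 0, 0, 0, 0, 0, 0, 0, 0, 0, 0, 0, 0, 0, 0, 0, 0, 0, 0, 0, 0, 0, 0, 0])

```text
time: 3.17
position: [0.6413, 0.0505, 0.0936]
tool_rot: [0.995, -0.097, 0.002, -0.001]
ft_force: [1.4, 3.9, 5.8]
grip_width: 0.024
grip_force: 20.0
```

>>> send_rows(moves=[0, 0.15, 0.8, 0, 0, 0, 0, 0, 0.3, 1.6, 0, 0, 0, 0, 0, 0.46, 2.4, 0, 0, 0, 0, 0, 0.6, 3.1, 0, 0, 0, 0, 0, 0.64, 3.3, 0, 0, 0, 0])

```text
time: 3.58
position: [0.6473, 0.0804, 0.0935]
tool_rot: [0.995, -0.095, 0.002, 0.003]
ft_force: [-1.3, -8.9, 8.5]
grip_width: 0.0236
grip_force: 20.0
```

>>> send_rows(moves=[0, 0, 0, 0, 0, 0, 0, 0, 0, 0, 0, 0, 0, 0, 0.5, 0, 0, 0, 0, 0, 0, 0.5, 0, 0, 0, 0, 0, 0, 0.5, 0, 0, 0, 0, 0, 0])

```text
time: 4.0
position: [0.6456, 0.0822, 0.0914]
tool_rot: [0.995, -0.096, -0.0, 0.0]
ft_force: [-1.0, 0.2, 0.1]
grip_width: 0.0366
grip_force: 0.0
```

>>> send_rows(moves=[0.5, 0, 0, 0, 0, 0, 0, 0.5, 0, 0, 4, 0, 0, 0, 0.8, 0, 0, 8, 0, 0, 0, 1, -1, 2, 12, 0, 0, 0, 1, -2, 4, 14, 0, 0, 0])

```text
time: 4.42
position: [0.6282, 0.1215, 0.235]
tool_rot: [0.995, -0.098, 0.003, -0.0]
ft_force: [0.9, 1.1, 0.7]
grip_width: 0.0559
grip_force: 0.0
```

```bash
cat >> h.py <<'E'
def lock(W,im):
    hsv=cv2.cvtColor(im,cv2.COLOR_BGR2HSV); H,S=hsv[...,0],hsv[...,1]
    q=(H>4)&(H<16)&(S>150)&(W[...,2]>.096)&(W[...,2]<.106)&(W[...,0]>.55)&(W[...,0]<.72)&(W[...,1]>-.02)&(W[...,1]<.12)
    print("lock",q.sum(),W[q].mean(0).round(4),W[q].min(0).round(4),W[q].max(0).round(4))
E
python3 - <<'E'
from h import *
c,W=wshot(); jars(W,c["pixels"]); lock(W,c["pixels"])
for n in ("top","scene"):
    c=cams.camera(n);W=cloud(c);print(n);jars(W,c["pixels"]);lock(W,c["pixels"])
print(monitor.get_obs()["position"])
E
```

```text
cap 500 [0.5833 0.2253 0.0554] [0.582  0.2255 0.0531] [174.5 228.4]
cap 245 [0.596  0.3357 0.0551] [0.5955 0.3374 0.0528] [ 97.5 232.2]
cap 96 [0.4435 0.2141 0.0537] [0.4419 0.2142 0.0527] [211.7 314. ]
lock 514 [0.6464 0.0807 0.1005] [0.6341 0.0681 0.0961] [0.658  0.0931 0.1032]
top
cap 120 [0.4283 0.214  0.0556] [0.4285 0.2145 0.0545] [141.  228.6]
lock 17 [0.6407 0.0717 0.0999] [0.6325 0.067  0.0972] [0.6487 0.0753 0.1029]
scene
cap 123 [0.4324 0.2176 0.0547] [0.4316 0.2172 0.0533] [353.3 269.3]
cap 139 [0.5831 0.2277 0.0546] [0.5819 0.2268 0.0535] [313.8 303. ]
cap 165 [0.5914 0.3395 0.0553] [0.5902 0.3393 0.0539] [341.6 341.4]
lock 61 [0.6473 0.0838 0.1   ] [0.636  0.0728 0.0965] [0.658  0.095  0.1027]
[0.626417   0.12386349 0.23397673]
```

Lock is 30 mm out. Orange jar first.

>>> send_rows(moves=[1, -1.2, 2.5, -0.5, 0, 0, 0, 1, -2.4, 5, -1.5, 0, 0, 0, 1, -3.6, 7.5, -4, 0, 0, 0, 1, -4.4, 10.1, -7, 0, 0, 0, 1, -4.4, 10.1, -10.4, 0, 0, 0])

```text
time: 4.98
position: [0.5797, 0.2269, 0.1257]
tool_rot: [0.996, -0.095, -0.001, -0.001]
ft_force: [-0.7, -0.5, 0.2]
grip_width: 0.0865
grip_force: 0.0
```

>>> send_rows(moves=[1, 0, 0, -3, 0, 0, 0, 1, 0, 0, -6, 0, 0, 0, 1, 0, 0, -8.5, 0, 0, 0, 1, 0, 0, -10.3, 0, 0, 0, 1, 0, 0, -10.3, 0, 0, 0])

```text
time: 5.4
position: [0.5775, 0.2217, 0.0182]
tool_rot: [0.995, -0.097, -0.006, 0.002]
ft_force: [-0.8, -0.1, -0.1]
grip_width: 0.0873
grip_force: 0.0
```

>>> send_rows(moves=[0, 0, 0, 0, 0, 0, 0, 0, 0, 0, 0, 0, 0, 0, 0, 0, 0, 0, 0, 0, 0, 0, 0, 0, 0, 0, 0, 0, 0, 0, 0, 0, 0, 0, 0])

```text
time: 5.82
position: [0.5828, 0.2235, 0.0259]
tool_rot: [0.995, -0.096, 0.001, -0.0]
ft_force: [0.9, -0.4, 0.2]
grip_width: 0.0612
grip_force: 0.0
```

>>> send_rows(moves=[0, 0, 0, 0, 0, 0, 0, 0, 0, 0, 0, 0, 0, 0, 0, 0, 0, 0, 0, 0, 0, 0, 0, 0, 0, 0, 0, 0, 0, 0, 0, 0, 0, 0, 0])

```text
time: 6.23
position: [0.5823, 0.2237, 0.025]
tool_rot: [0.995, -0.097, 0.0, -0.0]
ft_force: [-0.3, 1.1, 3.4]
grip_width: 0.0393
grip_force: 20.0
```

>>> send_rows(moves=[0, 0, 0, 3, 0, 0, 0, 0, 0, 0, 7, 0, 0, 0, 0, 0, 0, 11, 0, 0, 0, 0, -0.5, -2.5, 14, 0, 0, 0, 0, -1, -5.5, 16, 0, 0, 0])

```text
time: 6.65
position: [0.5734, 0.1696, 0.1879]
tool_rot: [0.996, -0.095, 0.003, -0.001]
ft_force: [-0.2, -0.1, -1.6]
grip_width: 0.0395
grip_force: 20.0
```

>>> send_rows(moves=[0, -0.6, -3.5, 0, 0, 0, 0, 0, -1.2, -7, 0, 0, 0, 0, 0, -1.8, -10.5, 0, 0, 0, 0, 0, -2.4, -14, 0, 0, 0, 0, 0, -3, -17.5, 0, 0, 0, 0])

```text
time: 7.07
position: [0.541, -0.0081, 0.1844]
tool_rot: [0.995, -0.096, -0.0, 0.0]
ft_force: [1.0, -0.8, -0.9]
grip_width: 0.0396
grip_force: 20.0
```

>>> send_rows(moves=[0, -0.6, -3.4, 0, 0, 0, 0, 0, -0.9, -5.5, 0, 0, 0, 0, 0, -1.1, -7.4, 0, 0, 0, 0, 0, -1.1, -7.4, -2, 0, 0, 0, 0, -1.1, -7.4, -3, 0, 0, 0])

```text
time: 7.48
position: [0.5302, -0.0819, 0.1535]
tool_rot: [0.995, -0.098, -0.001, -0.0]
ft_force: [-0.8, 0.1, -1.4]
grip_width: 0.0396
grip_force: 20.0
```

```bash
python3 - <<'E'
from h import *
c,W=wshot(); save(c,"w2.png",s=1.5); print(monitor.get_obs()["position"],monitor.get_obs()["ft_force"])
jars(W,c["pixels"],.1,.25,(.4,.7,-.2,.1))
E
```

```text
[ 0.5285919  -0.08048738  0.15156343] [-1.51731045  0.79650584 -2.34051783]
cap 50387 [ 0.6219 -0.1004  0.1289] [ 0.6257 -0.1007  0.1291] [250.7  86.6]
cap 209 [ 0.5466 -0.0822  0.1384] [ 0.5436 -0.0818  0.1376] [245.5 217.2]
cap 171 [ 0.545  -0.0784  0.1735] [ 0.5445 -0.0793  0.1745] [237.5 248.6]
cap 459 [ 0.5422 -0.0839  0.1841] [ 0.5417 -0.0835  0.1824] [249.8 262.6]
cap 75 [ 0.5727 -0.0278  0.2264] [ 0.5731 -0.0295  0.2291] [ 71.5 269.9]
cap 695 [ 0.5597 -0.0906  0.2265] [ 0.5596 -0.0914  0.2267] [260.3 281.1]
cap 978 [ 0.5204 -0.0795  0.1843] [ 0.5202 -0.0802  0.1846] [249.8 300.9]
```

View pics/w2.png

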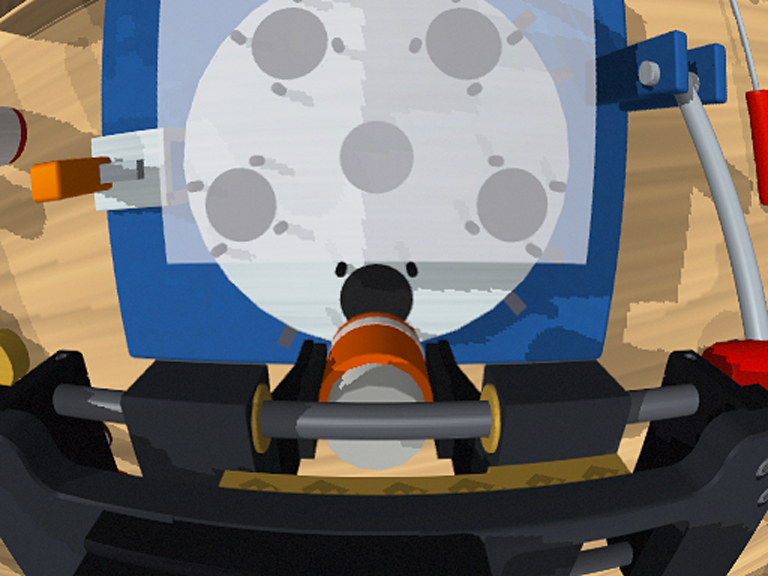

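The orange jar is upright in the grip above the loading nest. Rear pins show at (341,269) and (412,269), the dial centre disc at (376,157).

```bash
cat >> h.py <<'E'
def wray(c,o,u,v,z):
    f=192/np.tan(np.radians(c["fovy"])/2); a,b=u-c["cx"],v-c["cy"]; r=np.hypot(a,b)+1e-9; t=r/f
    T=np.array(c["hand_eye"]); M=R.from_quat(o["tool_rot"]).as_matrix()
    d=M@T[:3,:3]@np.array([a/r*np.sin(t),b/r*np.sin(t),np.cos(t)]); p=M@T[:3,3]+o["position"]
    return p+d*(z-p[2])/d[2]
E
python3 - <<'E'
from h import *
o=monitor.get_obs(); c=cams.camera("wrist"); print(o["position"],o["ft_force"])
for u,v,z in((341,268,.074),(412,268,.074),(376,157,.06),(240,204,.06),(512,205,.06),(289,43,.06),(463,43,.06)): print(u,v,wray(c,o,u/1.5,v/1.5,z).round(4))
E
```

```text
[ 0.5285919  -0.08048738  0.15156343] [-1.51731045  0.79650584 -2.34051783]
341 268 [ 0.5548 -0.0674  0.074 ]
412 268 [ 0.5475 -0.1038  0.074 ]
376 157 [ 0.6073 -0.0965  0.06  ]
240 204 [ 0.5985 -0.0181  0.06  ]
512 205 [ 0.5687 -0.1656  0.06  ]
289 43 [ 0.6791 -0.0636  0.06  ]
463 43 [ 0.6612 -0.1543  0.06  ]
```

>>> send_rows(moves=[0, 0.1, 0, -1.5, 0, 0, 0, 0, 0.1, 0, -3, 0, 0, 0, 0, 0.1, 0, -4, 0, 0, 0, 0, 0.1, 0, -4.7, 0, 0, 0, 0, 0.1, 0, -5, 0, 0, 0])

```text
time: 8.0
position: [0.5315, -0.0798, 0.1036]
tool_rot: [0.995, -0.096, -0.001, -0.0]
ft_force: [0.1, 0.6, -0.2]
grip_width: 0.0393
grip_force: 20.0
```

>>> send_rows(moves=[0, 0, 0, -0.4, 0, 0, 0, 0, 0, 0, -0.8, 0, 0, 0, 0, 0, 0, -1.2, 0, 0, 0, 0, 0, 0, -1.5, 0, 0, 0, 0, 0, 0, -1.5, 0, 0, 0])

```text
time: 8.42
position: [0.5317, -0.0805, 0.0892]
tool_rot: [0.995, -0.096, -0.0, -0.0]
ft_force: [-1.0, 0.3, -1.5]
grip_width: 0.0397
grip_force: 20.0
```

>>> send_rows(moves=[0, 0, 0, -0.2, 0, 0, 0, 0, 0, 0, -0.4, 0, 0, 0, 0, 0, 0, -0.4, 0, 0, 0, 0.65, 0, 0, -0.4, 0, 0, 0, 0.65, 0, 0, -0.4, 0, 0, 0])

```text
time: 8.83
position: [0.5322, -0.0807, 0.0857]
tool_rot: [0.995, -0.096, 0.0, 0.0]
ft_force: [-0.1, 0.6, 0.8]
grip_width: 0.0462
grip_force: 0.0
```

>>> send_rows(moves=[0.65, 0, 0, 0, 0, 0, 0, 0.65, 0, 0, 0, 0, 0, 0, 0.65, 0, 0, 2, 0, 0, 0, 0.65, 0, 0, 5, 0, 0, 0, 0.65, 0, 0, 9, 0, 0, 0])

```text
time: 9.25
position: [0.53, -0.08, 0.1743]
tool_rot: [0.995, -0.097, -0.003, -0.001]
ft_force: [1.4, -0.3, -0.1]
grip_width: 0.0565
grip_force: 0.0
```

>>> send_rows(moves=[0, 0, 0, 4, 0, 0, 0, 0, 0, 0, 7, 0, 0, 0, 0, 0, 0, 7, 0, 0, 0, 0, 0, 0, 7, 0, 0, 0, 0, 0, 0, 7, 0, 0, 0])

```text
time: 9.67
position: [0.5312, -0.0803, 0.245]
tool_rot: [0.995, -0.096, -0.001, -0.0]
ft_force: [0.3, 0.4, -0.9]
grip_width: 0.0311
grip_force: 0.0
```

```bash
python3 - <<'E'
from h import *
c,W=wshot(); save(c,"w3.png"); print(monitor.get_obs()["position"])
jars(W,c["pixels"],.1,.122,(.4,.6,-.2,.1))
im=c["pixels"];hsv=cv2.cvtColor(im,cv2.COLOR_BGR2HSV); H,S=hsv[...,0],hsv[...,1]
q=((H<6)|(H>174))&(S>150)&(W[...,2]>.185)&(W[...,2]<.215)&(W[...,1]<-.15); 
if q.sum(): print("handle",q.sum(),W[q].mean(0),W[q].min(0),W[q].max(0))
E
```

```text
[ 0.53077665 -0.08019331  0.24419676]
cap 938 [ 0.5319 -0.0807  0.1154] [ 0.5307 -0.0807  0.1095] [250.3 187.8]
handle 1574 [ 0.52045055 -0.2267396   0.19805492] [ 0.50340287 -0.26254455  0.1850455 ] [ 0.5330746  -0.20113594  0.20292903]
```

View pics/w3.png

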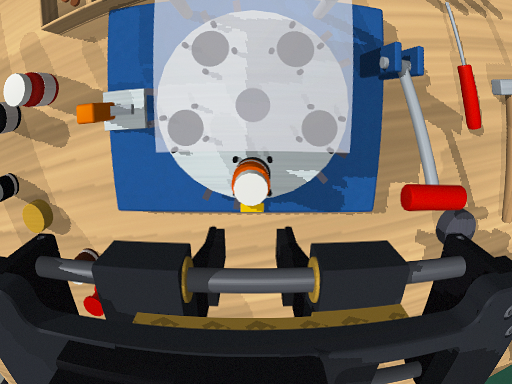

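Jar stands in the nest (cap top 0.115). Now to the lever, closed fingers.

>>> send_rows(moves=[0, -0.3, -3.7, 0, 0, 0, 0, 0, -0.6, -7.4, 0, 0, 0, 0, 0, -0.9, -11, 0, 0, 0, 0, 0, -1.2, -14, 0, 0, 0, 0, 0, -1.2, -14.8, -0.5, 0, 0, 0])

```text
time: 10.13
position: [0.5195, -0.2331, 0.2391]
tool_rot: [0.995, -0.098, -0.0, 0.001]
ft_force: [0.1, -1.5, -0.6]
grip_width: 0.0013
grip_force: 0.0
```

>>> send_rows(moves=[0, 0, 0, -1, 0, 0, 0, 0, 0, 0, -1.8, 0, 0, 0, 0, 0, 0, -2, 0, 0, 0, 0, 0, 0, -2, 0, 0, 0, 0, 0, 0, -2, 0, 0, 0])

```text
time: 10.55
position: [0.5199, -0.2269, 0.2199]
tool_rot: [0.995, -0.095, -0.001, -0.001]
ft_force: [0.0, 0.0, 0.3]
grip_width: 0.0006
grip_force: 0.0
```

>>> send_rows(moves=[0, -0.6, 0.1, -1.3, 0, 0, 0, 0, -1.15, 0.2, -2.3, 0, 0, 0, 0, -1.55, 0.3, -3.3, 0, 0, 0, 0, -1.9, 0.4, -4.3, 0, 0, 0, 0, -2.2, 0.4, -5.3, 0, 0, 0])

```text
time: 10.97
position: [0.4956, -0.2233, 0.1697]
tool_rot: [0.995, -0.095, -0.002, 0.0]
ft_force: [-9.8, 1.2, 14.7]
grip_width: 0.0004
grip_force: 7.5
```

>>> send_rows(moves=[0, -0.2, 0, -1, 0, 0, 0, 0, -0.3, 0.1, -2, 0, 0, 0, 0, -0.3, 0.1, -3, 0, 0, 0, 0, -0.3, 0.1, -4, 0, 0, 0, 0, -0.2, 0, -5, 0, 0, 0])

```text
time: 11.38
position: [0.492, -0.222, 0.1186]
tool_rot: [0.995, -0.095, -0.005, -0.001]
ft_force: [-10.1, 2.2, 11.7]
grip_width: 0.0003
grip_force: 6.3
```

>>> send_rows(moves=[0, 0.2, 0, -1, 0, 0, 0, 0, 0.45, -0.1, -2, 0, 0, 0, 0, 0.45, -0.1, -2.4, 0, 0, 0, 0, 0.45, -0.1, -2.6, 0, 0, 0, 0, 0.45, -0.1, -2.6, 0, 0, 0])

```text
time: 11.8
position: [0.4973, -0.2231, 0.0948]
tool_rot: [0.995, -0.095, -0.004, -0.001]
ft_force: [-11.6, 4.1, 25.4]
grip_width: 0.0003
grip_force: 12.7
```

```bash
python3 - <<'E'
from h import *
c,W=wshot(); save(c,"w4.png"); o=monitor.get_obs(); print(o["position"],o["ft_force"])
E
```

```text
[ 0.49731877 -0.22304983  0.0948302 ] [-11.87159602   2.81334901  24.93309114]
```

View pics/w4.png

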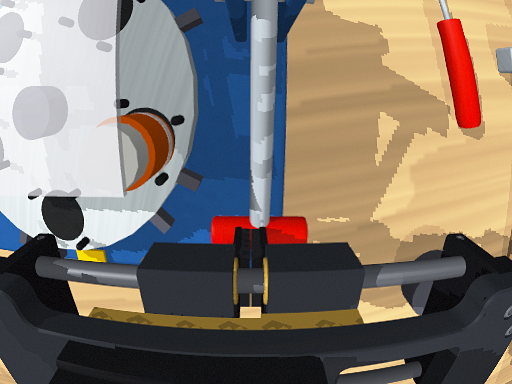

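The jar is now at the "next" place under the guard at (145,150). A fresh empty nest is at (62,217) by the yellow bar.

```bash
python3 - <<'E'
from h import *
c,W=wshot(); o=monitor.get_obs()
print(wray(c,o,62,217,.06),wray(c,o,40,111,.06),W[217,62])
E
```

```text
[ 0.53030916 -0.08169663  0.06      ] [ 0.61189498 -0.09014683  0.06      ] [ 0.53036096 -0.08180905  0.06015274]
```

>>> send_rows(moves=[0, 0, 0, -0.1, 0, 0, 0, 0, 0, 0, -0.1, 0, 0, 0, 0, 0, 0, 0.4, 0, 0, 0, 0, -0.2, 0, 1.5, 0, 0, 0, 0, -0.4, 0.1, 3, 0, 0, 0])

```text
time: 12.32
position: [0.4966, -0.2236, 0.1223]
tool_rot: [0.995, -0.096, 0.0, -0.0]
ft_force: [1.5, -0.1, 2.4]
grip_width: 0.0004
grip_force: 0.8
```

>>> send_rows(moves=[0, -1, 0, 2, 0, 0, 0, 0, -1, 0, 4, 0, 0, 0, 0, -1, 0, 7, 0, 0, 0, 0, -1, 0, 10, 0, 0, 0, 0, -1, 0, 13, 0, 0, 0])

```text
time: 12.73
position: [0.4869, -0.224, 0.2536]
tool_rot: [0.995, -0.096, 0.001, 0.0]
ft_force: [0.9, -0.4, 0.3]
grip_width: 0.0007
grip_force: 0.0
```

>>> send_rows(moves=[0.5, 1, 3.5, 0, 0, 0, 0, 0.7, 2, 7, 0, 0, 0, 0, 1, 3, 10.5, 0, 0, 0, 0, 1, 4, 14, 0, 0, 0, 0, 1, 5, 17.5, 0, 0, 0, 0])

```text
time: 13.15
position: [0.5372, -0.0475, 0.2526]
tool_rot: [0.995, -0.096, 0.001, 0.0]
ft_force: [-0.1, -0.6, -0.0]
grip_width: 0.0261
grip_force: 0.0
```

```bash
python3 - <<'E'
from h import *
o=monitor.get_obs(); c,W=wshot(); print(o["position"]); save(c,"w5.png"); jars(W,c["pixels"])
for u,v in(): pass
d=cams.camera("scene"); W=cloud(d); print("scene"); jars(W,d["pixels"])
d=cams.camera("top"); W=cloud(d); print("top"); jars(W,d["pixels"])
E
```

```text
[ 0.53721421 -0.04749856  0.25260339]
cap 206 [0.5903 0.3366 0.0549] [0.5901 0.3369 0.0528] [  5.9 191.4]
scene
cap 122 [0.4328 0.2178 0.0551] [0.4315 0.2175 0.0547] [353.3 269.3]
cap 163 [0.591  0.3394 0.055 ] [0.5901 0.3392 0.0534] [341.7 341.3]
top
cap 118 [0.5872 0.336  0.055 ] [0.5868 0.3368 0.054 ] [100.9 171.2]
```

View pics/w5.png

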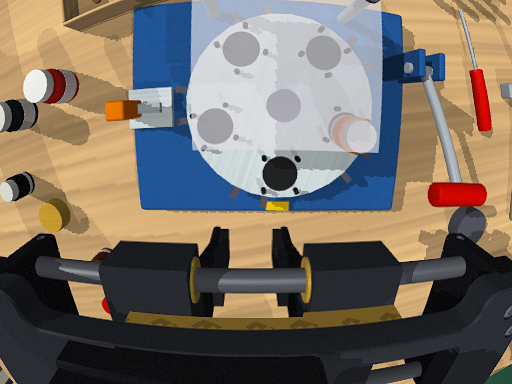

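>>> send_rows(moves=[1, 0.5, 3.9, 0, 0, 0, 0, 1, 1.1, 7.8, 0, 0, 0, 0, 1, 1.6, 11.7, 0, 0, 0, 0, 1, 2.1, 15.6, 0, 0, 0, 0, 1, 2.7, 19.5, 0, 0, 0, 0])

```text
time: 13.72
position: [0.5638, 0.1461, 0.2521]
tool_rot: [0.995, -0.097, 0.001, 0.0]
ft_force: [0.5, -0.7, 0.5]
grip_width: 0.0708
grip_force: 0.0
```

>>> send_rows(moves=[1, 0.5, 3.9, -1, 0, 0, 0, 1, 1.1, 7.8, -2, 0, 0, 0, 1, 1.6, 11.7, -3, 0, 0, 0, 1, 2.1, 15.6, -5, 0, 0, 0, 1, 2.6, 19, -8, 0, 0, 0])

```text
time: 14.13
position: [0.5913, 0.3331, 0.1778]
tool_rot: [0.995, -0.096, 0.003, -0.002]
ft_force: [0.1, -0.0, -0.3]
grip_width: 0.0869
grip_force: 0.0
```

>>> send_rows(moves=[1, 0, 0, -2, 0, 0, 0, 1, 0, 0, -4, 0, 0, 0, 1, 0, 0, -4, 0, 0, 0, 1, 0, 0, -4, 0, 0, 0, 1, 0, 0, -4, 0, 0, 0])

```text
time: 14.55
position: [0.5901, 0.3301, 0.137]
tool_rot: [0.995, -0.097, 0.001, -0.0]
ft_force: [-0.1, -0.0, 0.8]
grip_width: 0.0868
grip_force: 0.0
```

```bash
python3 - <<'E'
from h import *
o=monitor.get_obs(); c,W=wshot(); print(o["position"]); jars(W,c["pixels"],.046,.06)
d=cams.camera("scene"); W=cloud(d); print("scene"); jars(W,d["pixels"])
E
```

```text
[0.590104   0.33007427 0.13699085]
cap 1264 [0.5905 0.3377 0.0557] [0.5895 0.3376 0.052 ] [241.  206.7]
scene
cap 167 [0.5914 0.3394 0.0551] [0.5906 0.3392 0.0544] [341.6 341.4]
```

>>> send_rows(moves=[1, 0, 0.7, -3, 0, 0, 0, 1, 0, 0.7, -6, 0, 0, 0, 1, 0, 0.7, -8.5, 0, 0, 0, 1, 0, 0.7, -10.5, 0, 0, 0, 1, 0, 0.7, -11.1, 0, 0, 0])

```text
time: 15.07
position: [0.5877, 0.3366, 0.0227]
tool_rot: [0.995, -0.097, -0.002, 0.001]
ft_force: [0.0, -0.6, -0.1]
grip_width: 0.0867
grip_force: 0.0
```

>>> send_rows(moves=[0, 0, 0, 0, 0, 0, 0, 0, 0, 0, 0, 0, 0, 0, 0, 0, 0, 0, 0, 0, 0, 0, 0, 0, 0, 0, 0, 0, 0, 0, 0, 0, 0, 0, 0])

```text
time: 15.48
position: [0.5899, 0.338, 0.0264]
tool_rot: [0.995, -0.096, 0.001, -0.001]
ft_force: [0.1, 0.7, -0.8]
grip_width: 0.0617
grip_force: 0.0
```

>>> send_rows(moves=[0, 0, 0, 0, 0, 0, 0, 0, 0, 0, 0, 0, 0, 0, 0, 0, 0, 0, 0, 0, 0, 0, 0, 0, 0, 0, 0, 0, 0, 0, 0, 0, 0, 0, 0])

```text
time: 15.9
position: [0.5889, 0.3377, 0.0249]
tool_rot: [0.995, -0.096, 0.0, -0.0]
ft_force: [-1.0, 0.9, 1.7]
grip_width: 0.0397
grip_force: 20.0
```

>>> send_rows(moves=[0, 0, 0, 3, 0, 0, 0, 0, 0, 0, 7, 0, 0, 0, 0, 0, 0, 11, 0, 0, 0, 0, -0.4, -2.5, 14, 0, 0, 0, 0, -0.8, -5.5, 16, 0, 0, 0])

```text
time: 16.32
position: [0.5823, 0.2844, 0.1883]
tool_rot: [0.995, -0.095, 0.003, -0.001]
ft_force: [0.6, -0.6, -1.2]
grip_width: 0.0393
grip_force: 20.0
```

>>> send_rows(moves=[0, -0.5, -3.7, 0, 0, 0, 0, 0, -1, -7.4, 0, 0, 0, 0, 0, -1.5, -11.1, 0, 0, 0, 0, 0, -2, -14.8, 0, 0, 0, 0, 0, -2.5, -18.5, 0, 0, 0, 0])

```text
time: 16.73
position: [0.5549, 0.0961, 0.1845]
tool_rot: [0.995, -0.096, -0.0, 0.0]
ft_force: [0.5, -0.0, -1.9]
grip_width: 0.0394
grip_force: 20.0
```

>>> send_rows(moves=[0, -0.5, -3.7, 0, 0, 0, 0, 0, -1, -7.4, 0, 0, 0, 0, 0, -1.5, -11.1, 0, 0, 0, 0, 0, -2.1, -14.8, 0, 0, 0, 0, 0, -2.5, -17.8, -1, 0, 0, 0])

```text
time: 17.15
position: [0.5312, -0.0832, 0.1759]
tool_rot: [0.995, -0.097, 0.002, 0.001]
ft_force: [1.0, -0.4, -0.5]
grip_width: 0.0396
grip_force: 20.0
```

>>> send_rows(moves=[0, 0, 0, -2, 0, 0, 0, 0, 0, 0, -3, 0, 0, 0, 0, 0, 0, -4, 0, 0, 0, 0, 0, 0, -5, 0, 0, 0, 0, 0, 0, -5, 0, 0, 0])

```text
time: 17.57
position: [0.5295, -0.0789, 0.1226]
tool_rot: [0.995, -0.096, -0.002, -0.001]
ft_force: [0.1, -0.2, -1.1]
grip_width: 0.0392
grip_force: 20.0
```

>>> send_rows(moves=[0, 0.1, -0.1, -1, 0, 0, 0, 0, 0.1, -0.1, -1.8, 0, 0, 0, 0, 0.1, -0.1, -2, 0, 0, 0, 0, 0.1, -0.1, -2, 0, 0, 0, 0, 0.1, -0.1, -2, 0, 0, 0])

```text
time: 17.98
position: [0.5319, -0.0811, 0.1046]
tool_rot: [0.995, -0.096, -0.0, -0.0]
ft_force: [1.4, -0.4, -1.6]
grip_width: 0.0401
grip_force: 20.0
```

>>> send_rows(moves=[0, 0, 0, -0.5, 0, 0, 0, 0, 0, 0, -1, 0, 0, 0, 0, 0, 0, -1.4, 0, 0, 0, 0, 0, 0, -1.7, 0, 0, 0, 0, 0, 0, -1.9, 0, 0, 0])

```text
time: 18.4
position: [0.5315, -0.0813, 0.0851]
tool_rot: [0.995, -0.097, -0.0, -0.0]
ft_force: [-0.2, 0.4, -1.1]
grip_width: 0.0397
grip_force: 20.0
```

>>> send_rows(moves=[0, 0, 0, 0, 0, 0, 0, 0, 0, 0, 0, 0, 0, 0, 0.65, 0, 0, 0, 0, 0, 0, 0.65, 0, 0, 0, 0, 0, 0, 0.65, 0, 0, 0, 0, 0, 0])

```text
time: 18.82
position: [0.532, -0.0815, 0.086]
tool_rot: [0.995, -0.096, 0.0, 0.0]
ft_force: [0.1, -0.4, -0.1]
grip_width: 0.0516
grip_force: 0.0
```

>>> send_rows(moves=[0.65, 0, 0, 0, 0, 0, 0, 0.65, 0, 0, 2, 0, 0, 0, 0.65, 0, 0, 5, 0, 0, 0, 0.65, 0, 0, 9, 0, 0, 0, 0.65, 0, 0, 13, 0, 0, 0])

```text
time: 19.23
position: [0.5309, -0.0811, 0.2164]
tool_rot: [0.995, -0.096, -0.001, -0.0]
ft_force: [1.1, 0.1, 0.0]
grip_width: 0.0568
grip_force: 0.0
```

>>> send_rows(moves=[0, 0, 0, 3, 0, 0, 0, 0, 0, 0, 3, 0, 0, 0, 0, 0, 0, 3, 0, 0, 0, 0, 0, 0, 3, 0, 0, 0, 0, 0, 0, 3, 0, 0, 0])

```text
time: 19.65
position: [0.5305, -0.0809, 0.244]
tool_rot: [0.995, -0.096, -0.002, -0.0]
ft_force: [1.0, 0.3, -0.3]
grip_width: 0.0308
grip_force: 0.0
```

```bash
python3 - <<'E'
from h import *
c,W=wshot(); save(c,"w6.png"); print(monitor.get_obs()["position"])
jars(W,c["pixels"],.1,.122,(.4,.6,-.2,.1)); jars(W,c["pixels"])
d=cams.camera("scene"); W=cloud(d); print("scene"); jars(W,d["pixels"])
E
```

```text
[ 0.53058431 -0.08095122  0.24383094]
cap 966 [ 0.5337 -0.0819  0.1153] [ 0.5327 -0.081   0.1091] [250.5 185.1]
scene
cap 121 [0.4323 0.2176 0.0548] [0.4313 0.2174 0.0537] [353.4 269.2]
```

Black jar seated. Same lever stroke.

>>> send_rows(moves=[0, -0.3, -3.7, 0, 0, 0, 0, 0, -0.6, -7.4, 0, 0, 0, 0, 0, -0.9, -11, 0, 0, 0, 0, 0, -1.2, -14, 0, 0, 0, 0, 0, -1.2, -14.7, -0.5, 0, 0, 0])

```text
time: 20.17
position: [0.5199, -0.2334, 0.2401]
tool_rot: [0.995, -0.098, 0.001, 0.001]
ft_force: [0.8, -0.2, 1.0]
grip_width: 0.0007
grip_force: 0.0
```

>>> send_rows(moves=[0, 0, 0, -1, 0, 0, 0, 0, 0, 0, -1.8, 0, 0, 0, 0, 0, 0, -2, 0, 0, 0, 0, 0, 0, -2, 0, 0, 0, 0, 0, 0, -2, 0, 0, 0])

```text
time: 20.58
position: [0.5197, -0.2267, 0.2201]
tool_rot: [0.995, -0.095, -0.001, -0.0]
ft_force: [-0.2, 0.3, 1.5]
grip_width: 0.0001
grip_force: 0.0
```

>>> send_rows(moves=[0, -0.6, 0.1, -1.3, 0, 0, 0, 0, -1.15, 0.2, -2.3, 0, 0, 0, 0, -1.55, 0.3, -3.3, 0, 0, 0, 0, -1.9, 0.4, -4.3, 0, 0, 0, 0, -2.2, 0.4, -5.3, 0, 0, 0])

```text
time: 21.0
position: [0.4954, -0.2232, 0.1697]
tool_rot: [0.995, -0.095, -0.002, 0.0]
ft_force: [-9.8, -0.1, 15.9]
grip_width: 0.0007
grip_force: 7.5
```

>>> send_rows(moves=[0, -0.2, 0, -1, 0, 0, 0, 0, -0.3, 0.1, -2, 0, 0, 0, 0, -0.3, 0.1, -3, 0, 0, 0, 0, -0.3, 0.1, -4, 0, 0, 0, 0, -0.2, 0, -5, 0, 0, 0])

```text
time: 21.42
position: [0.4918, -0.2219, 0.1187]
tool_rot: [0.995, -0.095, -0.004, -0.001]
ft_force: [-8.8, 2.0, 12.7]
grip_width: 0.0005
grip_force: 6.3
```

>>> send_rows(moves=[0, 0.2, 0, -1, 0, 0, 0, 0, 0.45, -0.1, -2, 0, 0, 0, 0, 0.45, -0.1, -2.4, 0, 0, 0, 0, 0.45, -0.1, -2.6, 0, 0, 0, 0, 0.45, -0.1, -2.7, 0, 0, 0])

```text
time: 21.83
position: [0.4972, -0.2229, 0.0945]
tool_rot: [0.995, -0.095, -0.004, -0.001]
ft_force: [-12.6, 4.0, 39.5]
grip_width: 0.0003
grip_force: 19.2
```

```bash
python3 - <<'E'
from h import *
c,W=wshot(); save(c,"w7.png"); o=monitor.get_obs(); print(o["position"],o["ft_force"])
print(W[217,62])
E
```

```text
[ 0.49713205 -0.22288522  0.09466446] [-13.51929834   4.36772076  31.51471341]
[ 0.53054029 -0.08283416  0.06118899]
```

View pics/w7.png

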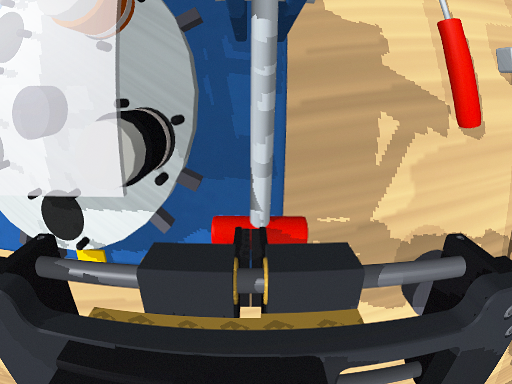

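The stroke is complete: the black jar is at the next place (145,150), the orange one further on, and an empty nest is at load (62,217).

>>> send_rows(moves=[0, 0, 0, 0, 0, 0, 0, 0, 0, 0, 0.2, 0, 0, 0, 0, 0, 0, 0.6, 0, 0, 0, 0, -0.2, 0, 1.6, 0, 0, 0, 0, -0.4, 0.1, 3, 0, 0, 0])

```text
time: 22.3
position: [0.4965, -0.2235, 0.1213]
tool_rot: [0.995, -0.096, 0.0, -0.0]
ft_force: [1.1, 0.9, 1.9]
grip_width: 0.0004
grip_force: 0.9
```

>>> send_rows(moves=[0, -1, 0, 2, 0, 0, 0, 0, -1, 0, 4, 0, 0, 0, 0, -1, 0, 7, 0, 0, 0, 0, -1, 0, 10, 0, 0, 0, 0, -1, 0, 13, 0, 0, 0])

```text
time: 22.72
position: [0.4868, -0.224, 0.2528]
tool_rot: [0.995, -0.096, 0.001, 0.0]
ft_force: [1.0, 0.1, -0.4]
grip_width: 0.0007
grip_force: 0.0
```

>>> send_rows(moves=[0.5, 0, 3.8, 0, 0, 0, 0, 0.7, 0, 7.6, 0, 0, 0, 0, 1, 0, 11.4, 0, 0, 0, 0, 1, 0, 15.2, 0, 0, 0, 0, 1, 0, 19, 0, 0, 0, 0])

```text
time: 23.13
position: [0.4867, -0.0325, 0.2517]
tool_rot: [0.995, -0.096, 0.001, 0.0]
ft_force: [0.1, 0.3, -0.1]
grip_width: 0.0262
grip_force: 0.0
```

>>> send_rows(moves=[1, -0.8, 3.8, 0, 0, 0, 0, 1, -1.6, 7.6, 0, 0, 0, 0, 1, -2.4, 11.4, 0, 0, 0, 0, 1, -3.2, 15.2, 0, 0, 0, 0, 1, -4, 18, 0, 0, 0, 0])

```text
time: 23.55
position: [0.4459, 0.1488, 0.2516]
tool_rot: [0.995, -0.095, 0.001, -0.001]
ft_force: [0.8, 0.7, 0.3]
grip_width: 0.0592
grip_force: 0.0
```

```bash
python3 - <<'E'
from h import *
o=monitor.get_obs(); c,W=wshot(); print(o["position"]); save(c,"w8.png"); jars(W,c["pixels"])
for n in("scene","top"):
  d=cams.camera(n); W=cloud(d); print(n); jars(W,d["pixels"]); save(d,n+"2.png",s=1.5)
E
```

```text
[0.44587143 0.14880323 0.25156736]
cap 556 [0.4306 0.215  0.0557] [0.4305 0.2152 0.0532] [199.6 195.5]
scene
cap 123 [0.4325 0.2178 0.0546] [0.4309 0.2173 0.0542] [353.3 269.3]
top
cap 66 [0.4271 0.2073 0.0554] [0.4285 0.2075 0.054 ] [143.4 229. ]
```

View pics/scene2.png

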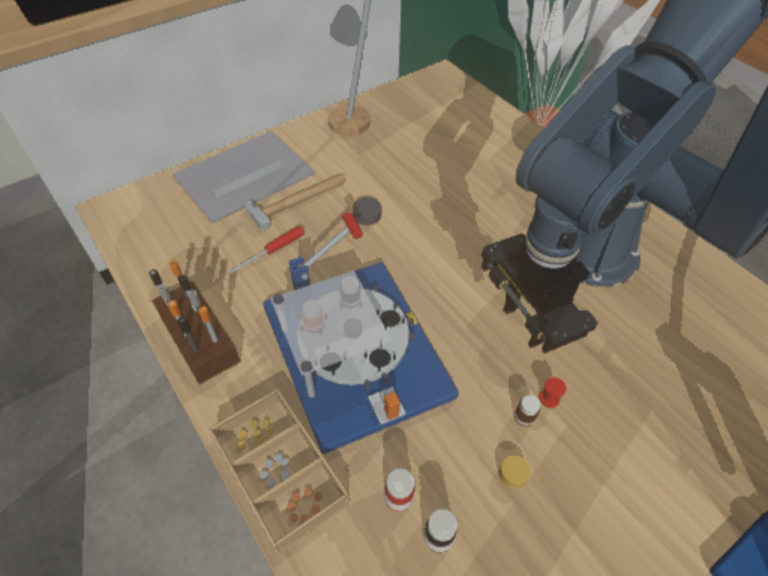

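The scene shows two jars standing under the guard. Only the brown jar remains on the bench, at (528,410) beside the spool.

>>> send_rows(moves=[1, -0.7, 3.3, -3, 0, 0, 0, 1, -1.5, 6.6, -6, 0, 0, 0, 1, -1.5, 6.6, -9, 0, 0, 0, 1, -1.5, 6.6, -11.5, 0, 0, 0, 1, -1.5, 6.6, -11.5, 0, 0, 0])

```text
time: 24.12
position: [0.429, 0.2106, 0.132]
tool_rot: [0.995, -0.096, -0.004, 0.001]
ft_force: [0.0, 0.5, 0.7]
grip_width: 0.0864
grip_force: 0.0
```

```bash
python3 - <<'E'
from h import *
o=monitor.get_obs(); c,W=wshot(); print(o["position"]); jars(W,c["pixels"],.046,.06)
E
```

```text
[0.42898583 0.2105884  0.13204213]
cap 1326 [0.431  0.2156 0.0557] [0.4299 0.2157 0.052 ] [243.2 205.5]
```

>>> send_rows(moves=[1, 0.1, 0.3, -3, 0, 0, 0, 1, 0.1, 0.3, -6, 0, 0, 0, 1, 0.1, 0.3, -8.5, 0, 0, 0, 1, 0.1, 0.3, -10.2, 0, 0, 0, 1, 0.1, 0.3, -10.8, 0, 0, 0])

```text
time: 24.58
position: [0.4338, 0.2138, 0.0272]
tool_rot: [0.995, -0.097, 0.0, -0.0]
ft_force: [-0.2, -0.3, 0.1]
grip_width: 0.0869
grip_force: 0.0
```

>>> send_rows(moves=[1, 0, 0, 0, 0, 0, 0, 1, 0, 0, 0, 0, 0, 0, 0, 0, 0, 0, 0, 0, 0, 0, 0, 0, 0, 0, 0, 0, 0, 0, 0, 0, 0, 0, 0])

```text
time: 25.0
position: [0.4331, 0.2148, 0.0288]
tool_rot: [0.995, -0.096, 0.001, -0.0]
ft_force: [-0.6, -0.3, 0.1]
grip_width: 0.0745
grip_force: 0.0
```

>>> send_rows(moves=[0, 0, 0, 0, 0, 0, 0, 0, 0, 0, 0, 0, 0, 0, 0, 0, 0, 0, 0, 0, 0, 0, 0, 0, 0, 0, 0, 0, 0, 0, 0, 0, 0, 0, 0])

```text
time: 25.42
position: [0.4322, 0.2147, 0.0276]
tool_rot: [0.995, -0.096, -0.0, 0.0]
ft_force: [-0.5, 0.9, -0.1]
grip_width: 0.0413
grip_force: 0.0
```

>>> send_rows(moves=[0, 0, 0, 0, 0, 0, 0, 0, 0, 0, 0, 0, 0, 0, 0, 0, 0, 3, 0, 0, 0, 0, 0, 0, 7, 0, 0, 0, 0, 0, 0, 11, 0, 0, 0])

```text
time: 25.83
position: [0.4309, 0.2142, 0.1375]
tool_rot: [0.995, -0.097, -0.002, 0.001]
ft_force: [0.8, 0.2, -1.1]
grip_width: 0.0392
grip_force: 20.0
```

>>> send_rows(moves=[0, 0, -1.6, 3, 0, 0, 0, 0, 0.5, -4.6, 4.7, 0, 0, 0, 0, 1.5, -8, 4.7, 0, 0, 0, 0, 2.8, -11.5, 4.7, 0, 0, 0, 0, 4.1, -15, 4.7, 0, 0, 0])

```text
time: 26.25
position: [0.4731, 0.0635, 0.1852]
tool_rot: [0.995, -0.096, 0.0, -0.0]
ft_force: [0.8, 1.1, -1.1]
grip_width: 0.0392
grip_force: 20.0
```

>>> send_rows(moves=[0, 1.4, -3.5, 0, 0, 0, 0, 0, 2.8, -7, 0, 0, 0, 0, 0, 4.2, -10.5, 0, 0, 0, 0, 0, 5.2, -13, 0, 0, 0, 0, 0, 5.8, -14.6, 0, 0, 0, 0])

```text
time: 26.67
position: [0.5324, -0.0846, 0.1844]
tool_rot: [0.995, -0.098, 0.001, 0.0]
ft_force: [0.3, -0.4, -1.1]
grip_width: 0.0396
grip_force: 20.0
```

>>> send_rows(moves=[0, 0, 0, -2, 0, 0, 0, 0, 0, 0, -4, 0, 0, 0, 0, 0, 0, -6, 0, 0, 0, 0, 0, 0, -6, 0, 0, 0, 0, 0, 0, -6, 0, 0, 0])

```text
time: 27.08
position: [0.5299, -0.0804, 0.1237]
tool_rot: [0.995, -0.096, -0.002, -0.001]
ft_force: [0.2, 0.3, -0.4]
grip_width: 0.0397
grip_force: 20.0
```

>>> send_rows(moves=[0, 0.1, -0.1, -1, 0, 0, 0, 0, 0.1, -0.1, -1.8, 0, 0, 0, 0, 0.1, -0.1, -2, 0, 0, 0, 0, 0.1, -0.1, -2, 0, 0, 0, 0, 0.1, -0.1, -2, 0, 0, 0])

```text
time: 27.5
position: [0.5324, -0.0823, 0.1048]
tool_rot: [0.995, -0.096, 0.0, 0.0]
ft_force: [0.8, 0.8, -0.6]
grip_width: 0.0392
grip_force: 20.0
```

>>> send_rows(moves=[0, 0, 0, -0.5, 0, 0, 0, 0, 0, 0, -1, 0, 0, 0, 0, 0, 0, -1.4, 0, 0, 0, 0, 0, 0, -1.6, 0, 0, 0, 0, 0, 0, -1.6, 0, 0, 0])

```text
time: 27.92
position: [0.5318, -0.0822, 0.088]
tool_rot: [0.995, -0.096, -0.001, -0.0]
ft_force: [-0.2, -0.2, -1.7]
grip_width: 0.0395
grip_force: 20.0
```

>>> send_rows(moves=[0, 0, 0.1, -0.05, 0, 0, 0, 0, 0, 0.1, -0.05, 0, 0, 0, 0.65, 0, 0.1, -0.05, 0, 0, 0, 0.65, 0, 0.1, -0.05, 0, 0, 0, 0.65, 0, 0.1, -0.05, 0, 0, 0])

```text
time: 28.33
position: [0.5325, -0.0814, 0.0884]
tool_rot: [0.995, -0.096, 0.0, 0.0]
ft_force: [-0.3, 0.6, 0.1]
grip_width: 0.0519
grip_force: 0.0
```

>>> send_rows(moves=[0.65, 0, 0, 0, 0, 0, 0, 0.65, 0, 0, 2, 0, 0, 0, 0.65, 0, 0, 5, 0, 0, 0, 0.65, 0, 0, 9, 0, 0, 0, 0.65, 0, 0, 13, 0, 0, 0])

```text
time: 28.75
position: [0.5314, -0.0811, 0.2189]
tool_rot: [0.995, -0.097, -0.001, -0.0]
ft_force: [1.5, -0.4, -0.0]
grip_width: 0.0561
grip_force: 0.0
```

>>> send_rows(moves=[0, 0, 0, 2.8, 0, 0, 0, 0, 0, 0, 2.8, 0, 0, 0, 0, 0, 0, 2.8, 0, 0, 0, 0, 0, 0, 2.8, 0, 0, 0, 0, 0, 0, 2.8, 0, 0, 0])

```text
time: 29.17
position: [0.531, -0.0809, 0.2445]
tool_rot: [0.995, -0.096, -0.002, -0.0]
ft_force: [0.6, -0.2, -0.5]
grip_width: 0.031
grip_force: 0.0
```

```bash
python3 - <<'E'
from h import *
c,W=wshot(); save(c,"w9.png"); print(monitor.get_obs()["position"])
jars(W,c["pixels"],.1,.122,(.4,.6,-.2,.1)); print(W[185,250])
E
```

```text
[ 0.53113619 -0.08096889  0.24439509]
cap 962 [ 0.5314 -0.081   0.1151] [ 0.5302 -0.08    0.109 ] [250.1 187.9]
[ 0.53453428 -0.081475    0.11579852]
```

Seated. Third stroke.

>>> send_rows(moves=[0, -0.3, -3.7, 0, 0, 0, 0, 0, -0.6, -7.4, 0, 0, 0, 0, 0, -0.9, -11, 0, 0, 0, 0, 0, -1.2, -14, 0, 0, 0, 0, 0, -1.2, -14.7, -0.5, 0, 0, 0])

```text
time: 29.63
position: [0.5202, -0.2334, 0.2403]
tool_rot: [0.995, -0.098, 0.0, 0.001]
ft_force: [1.2, -0.7, 0.5]
grip_width: 0.0019
grip_force: 0.0
```

>>> send_rows(moves=[0, 0, 0, -1, 0, 0, 0, 0, 0, 0, -1.8, 0, 0, 0, 0, 0, 0, -2, 0, 0, 0, 0, 0, 0, -2, 0, 0, 0, 0, 0, 0, -2, 0, 0, 0])

```text
time: 30.05
position: [0.5202, -0.2268, 0.2206]
tool_rot: [0.995, -0.096, -0.001, -0.001]
ft_force: [0.6, -0.0, -0.1]
grip_width: 0.0004
grip_force: 0.0
```

>>> send_rows(moves=[0, -0.6, 0.1, -1.3, 0, 0, 0, 0, -1.15, 0.2, -2.3, 0, 0, 0, 0, -1.55, 0.3, -3.3, 0, 0, 0, 0, -1.9, 0.4, -4.3, 0, 0, 0, 0, -2.2, 0.4, -5.3, 0, 0, 0])

```text
time: 30.47
position: [0.4959, -0.2232, 0.1703]
tool_rot: [0.995, -0.095, -0.002, 0.0]
ft_force: [-8.4, 1.6, 15.0]
grip_width: 0.0003
grip_force: 7.6
```

>>> send_rows(moves=[0, -0.2, 0, -1, 0, 0, 0, 0, -0.3, 0.1, -2, 0, 0, 0, 0, -0.3, 0.1, -3, 0, 0, 0, 0, -0.3, 0.1, -4, 0, 0, 0, 0, -0.2, 0, -5, 0, 0, 0])

```text
time: 30.88
position: [0.4923, -0.2219, 0.1192]
tool_rot: [0.995, -0.095, -0.004, -0.001]
ft_force: [-9.6, 3.2, 12.3]
grip_width: 0.0005
grip_force: 6.3
```

>>> send_rows(moves=[0, 0.2, 0, -1, 0, 0, 0, 0, 0.45, -0.1, -2, 0, 0, 0, 0, 0.45, -0.1, -2.4, 0, 0, 0, 0, 0.45, -0.1, -2.6, 0, 0, 0, 0, 0.45, -0.1, -2.6, 0, 0, 0])

```text
time: 31.3
position: [0.4977, -0.2229, 0.0949]
tool_rot: [0.995, -0.095, -0.004, -0.001]
ft_force: [-10.7, 2.7, 21.2]
grip_width: 0.0001
grip_force: 10.8
```

```bash
python3 - <<'E'
from h import *
c,W=wshot(); save(c,"w10.png"); o=monitor.get_obs(); print(o["position"],o["ft_force"])
print(W[217,62])
E
```

```text
[ 0.49771647 -0.2228889   0.09490215] [-10.26271011   2.91375896  22.13299915]
[ 0.53051588 -0.0808467   0.05930505]
```

View pics/w10.png

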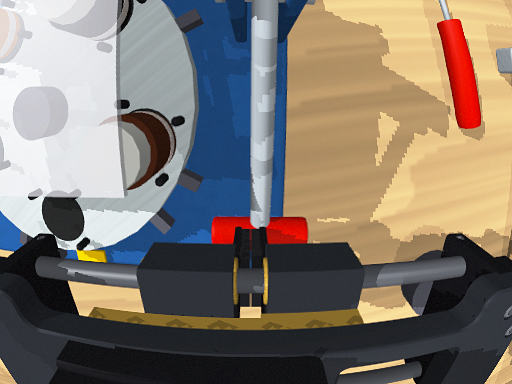

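The brown jar is at the next place and an empty nest is at load, matching the earlier strokes. Release the lever and go to the lock.

>>> send_rows(moves=[0, 0, 0, -0.1, 0, 0, 0, 0, 0, 0, -0.1, 0, 0, 0, 0, 0, 0, 0.4, 0, 0, 0, 0, -0.2, 0, 1.5, 0, 0, 0, 0, -0.4, 0.1, 3, 0, 0, 0])

```text
time: 31.77
position: [0.4969, -0.2234, 0.1229]
tool_rot: [0.995, -0.096, 0.0, -0.0]
ft_force: [0.9, 0.7, 1.8]
grip_width: 0.0003
grip_force: 0.8
```

>>> send_rows(moves=[0, -1, 0, 2, 0, 0, 0, 0, -1, 0, 4, 0, 0, 0, 0, -1, 0, 7, 0, 0, 0, 0, -1, 0, 10, 0, 0, 0, 0, -1, 0, 13, 0, 0, 0])

```text
time: 32.18
position: [0.4872, -0.2238, 0.2543]
tool_rot: [0.995, -0.096, 0.001, 0.0]
ft_force: [0.4, 0.1, 0.0]
grip_width: 0.0006
grip_force: 0.0
```

>>> send_rows(moves=[0.3, 1.8, 3.5, 0, 0, 0, 0, 0.5, 3.6, 7, 0, 0, 0, 0, 0.5, 5.4, 10.5, 0, 0, 0, 0, 0.5, 7.2, 14, 0, 0, 0, 0, 0.5, 9, 17.5, 0, 0, 0, 0])

```text
time: 32.6
position: [0.5779, -0.0472, 0.2533]
tool_rot: [0.995, -0.096, 0.001, 0.0]
ft_force: [0.8, -1.2, -0.4]
grip_width: 0.0263
grip_force: 0.0
```

>>> send_rows(moves=[0.5, 1.8, 3.5, 0, 0, 0, 0, 0.5, 3.6, 7, 0, 0, 0, 0, 0.5, 5.4, 10.5, 0, 0, 0, 0, 0.5, 6.9, 13, 0, 0, 0, 0, 0.5, 6.9, 13, 0, 0, 0, 0])

```text
time: 33.02
position: [0.6485, 0.0869, 0.253]
tool_rot: [0.996, -0.093, 0.002, -0.002]
ft_force: [0.7, -0.4, 0.1]
grip_width: 0.0433
grip_force: 0.0
```

```bash
python3 - <<'E'
from h import *
o=monitor.get_obs(); c,W=wshot(); print(o["position"],o["grip_width"]); save(c,"w11.png"); jars(W,c["pixels"]); lock(W,c["pixels"])
E
```

```text
[0.64845225 0.08691193 0.25297695] 0.043337126005472806
lock 436 [0.6462 0.0801 0.1006] [0.6337 0.0675 0.096 ] [0.6577 0.0926 0.1033]
```

View pics/w11.png

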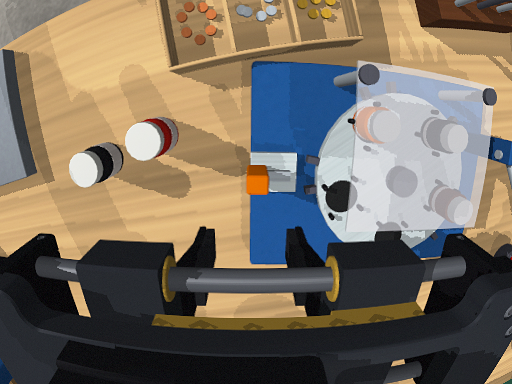

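Three jars stand in consecutive nests under the guard; the lock is still out at (258,180).

>>> send_rows(moves=[0.5, 0, 0, -3, 0, 0, 0, 0.5, 0, 0, -6, 0, 0, 0, 0.5, 0, 0, -9, 0, 0, 0, 0.5, 0, 0, -10, 0, 0, 0, 0.5, 0, 0, -10, 0, 0, 0])

```text
time: 33.48
position: [0.6432, 0.08, 0.1494]
tool_rot: [0.995, -0.097, -0.003, 0.0]
ft_force: [0.2, -0.2, 0.0]
grip_width: 0.0433
grip_force: 0.0
```

>>> send_rows(moves=[0.5, 0, 0, 0, 0, 0, 0, 0.5, 0, 0, 0, 0, 0, 0, 0.5, 0, 0, 0, 0, 0, 0, 0.5, 0, 0, 0, 0, 0, 0, 0.5, 0, 0, 0, 0, 0, 0])

```text
time: 33.9
position: [0.6465, 0.0806, 0.1536]
tool_rot: [0.995, -0.096, 0.001, -0.0]
ft_force: [0.9, -0.2, -0.1]
grip_width: 0.0436
grip_force: 0.0
```

>>> send_rows(moves=[0.5, 0, 0, -2, 0, 0, 0, 0.5, 0, 0, -4, 0, 0, 0, 0.5, 0, 0, -5.5, 0, 0, 0, 0.5, 0, 0, -6.2, 0, 0, 0, 0, 0, 0, -6.2, 0, 0, 0])

```text
time: 34.32
position: [0.6447, 0.0807, 0.0887]
tool_rot: [0.995, -0.096, -0.002, 0.0]
ft_force: [-1.0, 0.2, 0.3]
grip_width: 0.0413
grip_force: 0.0
```

>>> send_rows(moves=[0, 0, 0, 0, 0, 0, 0, 0, 0, 0, 0, 0, 0, 0, 0, 0, 0, 0, 0, 0, 0, 0, 0, 0, 0, 0, 0, 0, 0, 0, 0, 0, 0, 0, 0])

```text
time: 34.73
position: [0.6468, 0.0802, 0.0915]
tool_rot: [0.995, -0.096, 0.001, 0.0]
ft_force: [0.0, -2.1, 3.8]
grip_width: 0.0241
grip_force: 20.0
```

>>> send_rows(moves=[0, -0.15, -0.8, 0, 0, 0, 0, 0, -0.3, -1.6, 0, 0, 0, 0, 0, -0.46, -2.4, 0, 0, 0, 0, 0, -0.6, -3.1, 0, 0, 0, 0, 0, -0.64, -3.2, 0, 0, 0, 0])

```text
time: 35.15
position: [0.6407, 0.0503, 0.0915]
tool_rot: [0.995, -0.098, 0.002, -0.003]
ft_force: [3.4, 10.9, 5.0]
grip_width: 0.0236
grip_force: 20.0
```

>>> send_rows(moves=[0, 0, 0, 0, 0, 0, 0, 0, 0, 0, 0, 0, 0, 0, 0, 0, 0, 0, 0, 0, 0, 0, 0, 0, 0, 0, 0, 0, 0, 0, 0, 0, 0, 0, 0])

```text
time: 35.57
position: [0.6408, 0.0504, 0.0915]
tool_rot: [0.995, -0.097, 0.002, -0.002]
ft_force: [1.5, 6.3, 6.1]
grip_width: 0.0235
grip_force: 20.0
```

>>> send_rows(moves=[0.5, 0, 0, 0, 0, 0, 0, 0.5, 0, 0, 0, 0, 0, 0, 0.5, 0, 0.1, 0, 0, 0, 0, 0.5, 0, 0.1, 0, 0, 0, 0, 0.5, 0, 0.1, 3, 0, 0, 0])

```text
time: 35.98
position: [0.6345, 0.0494, 0.1143]
tool_rot: [0.995, -0.097, -0.007, 0.0]
ft_force: [-1.0, 0.1, 0.1]
grip_width: 0.0418
grip_force: 0.0
```

>>> send_rows(moves=[0.5, 0, 0, 4, 0, 0, 0, 0.5, 0, 0, 8, 0, 0, 0, 0.5, 0, 0, 12, 0, 0, 0, 0.5, 0, 0, 14, 0, 0, 0, 0.5, 0, 0, 14, 0, 0, 0])

```text
time: 36.4
position: [0.6426, 0.0489, 0.2665]
tool_rot: [0.995, -0.097, 0.006, 0.0]
ft_force: [0.3, 0.2, 0.4]
grip_width: 0.0437
grip_force: 0.0
```

```bash
python3 - <<'E'
from h import *
o=monitor.get_obs(); c,W=wshot(); print(o["position"],o["grip_width"]); im=c["pixels"]; jars(W,im); lock(W,im); save(c,"w12.png",s=1.5)
for u,v,z in((1,1,0),): pass
hsv=cv2.cvtColor(im,cv2.COLOR_BGR2HSV); H,S=hsv[...,0],hsv[...,1]
d=cams.camera("scene"); W=cloud(d); im=d["pixels"]; lock(W,im); jars(W,im)
hsv=cv2.cvtColor(im,cv2.COLOR_BGR2HSV); H,S=hsv[...,0],hsv[...,1]
q=((H<8)|(H>172))&(S>150)&(W[...,2]>.06)&(W[...,2]<.21)&(W[...,1]<-.15); print("handle",W[q].mean(0),q.sum())
E
```

```text
[0.64257989 0.04889827 0.2665119 ] 0.043715018678704684
lock 393 [0.6407 0.0505 0.1006] [0.6284 0.0381 0.0968] [0.6517 0.0631 0.1027]
lock 59 [0.6419 0.0544 0.1002] [0.6309 0.043  0.0964] [0.6536 0.0653 0.1043]
handle [ 0.5208385  -0.22742898  0.19835957] 95
```

View pics/w12.png

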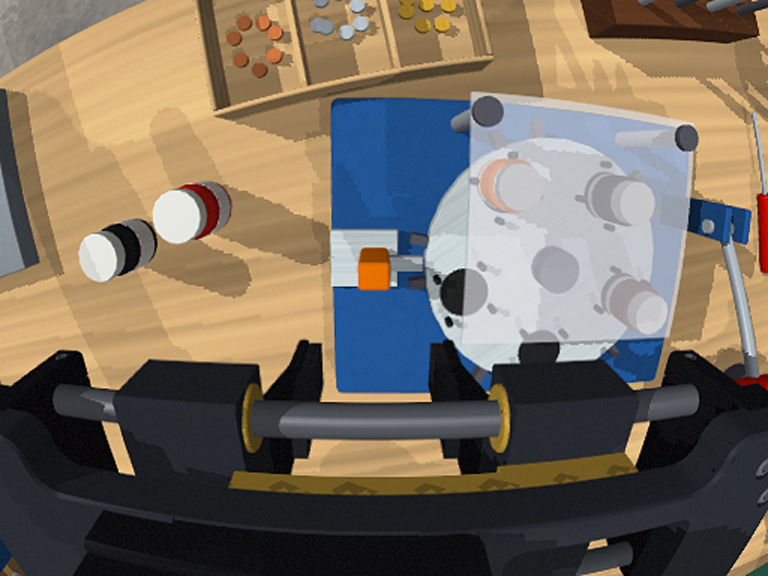

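The lock is home with the bolt between its lugs at (410,262), the lever is up, and three jars stand in consecutive nests. Let the arm settle, then hand in.

>>> send_rows(moves=[0.5, 0, 0, 0, 0, 0, 0, 0.5, 0, 0, 0, 0, 0, 0, 0.5, 0, 0, 0, 0, 0, 0, 0.5, 0, 0, 0, 0, 0, 0, 0.5, 0, 0, 0, 0, 0, 0])

```text
time: 36.92
position: [0.639, 0.0496, 0.259]
tool_rot: [0.995, -0.096, -0.001, 0.0]
ft_force: [-0.7, 0.6, 1.0]
grip_width: 0.0436
grip_force: 0.0
```

```bash
python3 -c "
from rig import workorder
print(workorder.hand_in())"
```

```text
the job is handed in; nothing more can be done
None
```

The job is handed in at about 37 s: all three jars on the bench (orange, black, brown) stand upright in consecutive nests, loaded with one full stroke each, the brown one is at the first place beyond loading, and the lock is fully home; no verdict came back.

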